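Seat a build platform on the levelling stand and hold it down

TASK

Pick the resin printer's build platform up off the drip mat, lower it squarely onto the levelling stand and slide it about until the hole in its underside drops over the stand's locating pin. Then press it down against the springs until the deck is fully down, and finish like that: still holding it pressed down, so that a colleague can tighten its clamp screws. Do not let the platform fall, and leave the bottle, spool, bracket and scraper where they are.

Things in the scene. Friction and masses are not known exactly. Their poses are not given: they have to be found in the camera images.
- platform: Build platform, 0.35 to 0.6 kg: aluminium block 120 (x) by 76 (y) by 30 mm high with a black grip post on top. Middle of its underside: a blind round hole, 14 mm across, 24 mm deep. Origin: centre of the underside, on the hole's axis; z up. Starts upright on the 4 mm thick drip mat. May go on the stand either way round (half a turn makes no difference).
- post (a point): Point to grip on the platform's black post, on the block's centre axis, 55 mm above the underside. The post is 50 (x) by 24 (y) mm and stands from 30 to 82 mm above the underside; pinch it across its 24 mm (along the platform's y). Axes as the platform's.
- stand: Levelling stand, fixed to the bench: grey base 160 (x) by 120 (y) by 26 mm high, above it a sprung steel deck 140 by 100 by 8 mm with a dark slot (46 mm along x, 16 along y) through which a steel pin stands up. Origin: centre of the base's underside, on the bench; z up. The deck's top is 42 mm above the origin when up, 36 mm when fully down.
- slot (a point): Centre of the slot, 42 mm above the stand's origin. The pin, fixed, stands somewhere on the slot's x line (y = 0), 0 to 12 mm from here towards +x or -x: its place is not reported. It is 12 mm thick, the last 7 mm a cone down to 5 mm; its tip is 14 mm above this point. Off the hole, the platform's underside rests on the tip; on the pin it drops those 14 mm.
- deck (a joint): How far the stand's sprung deck is pressed down, in m: 0 up, 0.006 fully down (firm stop). It starts to sink under about 8.5 N and is fully down under about 14.5 N; the platform's own weight does not move it, a further push of about 8 to 12 N takes it down.
- bottle: Bystander: white bottle, 64 mm across, 150 mm high, standing; origin: centre of its foot.
- spool: Bystander: small filament spool lying flat, 130 mm across, 40 mm high; origin: centre of its underside.
- bracket: Bystander: small white printed bracket, 60 by 35 mm, 35 mm high; origin: centre of its underside.
- scraper: Bystander: scraper lying flat, 200 mm long; origin: on its underside near the middle.
There are look-alikes about, which are no part of the job. Leave any orange or red look-alike of the platform alone.

How it is judged:
By the outcome, as a careful person would: the job done as asked, in the order asked, and still so for the second after the job is handed in, while the arm keeps its last pose, push and grip.
It also fails if it takes over 48 s, if anything falls off the work surface, if the arm or the gripper's body presses on something with over 40 N, if the wrist force passes 120 N, or if a joint passes its speed limit or range.

ROBOT

A 7-joint arm with a two-finger parallel gripper is mounted at the origin on the work surface. World frame = base frame: x ahead of the robot, y to its left, z up, the work surface at z = 0. Lengths are in mm, angles in rad, forces in N, time in s.
With the tool pointing down it reaches from about 425 to 925 mm from the base axis. Payload 6.8 kg.
Tool frame: the origin (TCP) lies at the very end of the fingers, on their centre line; the grasp point (between the pads) lies 19 mm behind it (manip.grip_depth is the distance from the TCP to the grasp point, in mm); z points along the fingers, y is the direction in which the jaws open and shut (so a half turn about z gives the same grasp; the last joint's range is limited). The gripper opens to 85 mm and grips with 20 to 120 N. Pads are 22 mm wide; open, the fingers measure 114 mm over their backs; the gripper's body (76 mm by 85 mm) begins 54 mm behind the grasp point. The pads swing forward as they close: fully open they stand 13 mm farther back than shut.
Start: joints at [1.174, 0.477, 0.022, 1.555, -0.011, 1.109, -0.083], TCP at [192.25, -647.06, 231.308] pointing down, gripper open.
Joint ranges: [-2.96, 2.96], [-0.34, 2.1], [-1.41, 1.46], [0.24, 2.44], [-1.37, 4.51], [0.17, 1.92], [-2.96, 2.96]. Speed limits (rad/s): [2.39, 2.39, 3.14, 3.14, 3.14, 3.14, 3.14].

INTERFACE

Orientations are given as a rotation vector (axis times angle).
In Python, from rig import manip gives the robot as it stands.
- The arm moves only by the tool play_rows, never from a script. Its argument "plan" is a list of rows, each a list of 7 numbers: the turn, a rotation vector about the tool's x, y, z in degrees, then the shift along the tool's x, y, z in m, then the opening in per cent of the stroke, from 0 (shut) to 100 (fully open). A call has exactly 5 rows; each row shifts and turns the commanded pose from where the row before left it, along the tool's axes as they then stand; what a row does not reach is not made up. A row lasts 1/8 s, in which the tool goes at most 62.5 mm and 10.7 degrees, less where a joint would pass 70% of its speed; a pose out of reach is approached as far as the arm can. A call with a gripper value outside its range is refused whole. The fingers move at their own pace and stop on an object; "newtons" is the grip in N (left out, the last holds). Time passes only in rows, so rows that do not move let the fingers close, or fill a call up. It gives the time, the measured TCP pose, the force and the opening at its end, in the units of the state.
- manip.state(): the state, without advancing time (a new reading comes with each control period).
- manip.snapshot(name): name is "scene" or "top" or "wrist"; returns a dict with "image" (384x512x3 uint8, red, green, blue), "range_z" (384x512 float32, mm along the optical axis (not along the pixel's ray), 0 where there is no reading), "intrinsics" (3x3 intrinsics, pixels), "R" (3x3) and "t" (3): a world point X has camera coordinates R X + t; the wrist camera has in their place "tool_from_camera" (4x4, takes a point from camera to tool coordinates, whose origin is the TCP and whose axes are the flange's). Camera axes: x right, y down, z forward; pixel columns grow to the right and rows downward; lengths in mm; the calibration is good to about 2 mm. A picture is of the moment at which its call begins: read the wrist's pose just before it.
- manip.job_done(): hands the job in, once; it reports no verdict.
The state is a dict: "clock": time; "q": joint angles; "qvel": joint speeds; "joint_torque": joint torques, N m; "eef_pos": TCP position; "tool_rot": TCP orientation; "wrist_force": force on the tool from outside, world axes, zero at the start; "torque": the same for the moment, N m; "width": finger opening in mm.
Only numpy, scipy, OpenCV 4.12 (cv2) and the standard library are available. Lean on these libraries where they do the work, as an engineer would, in place of code of your own. Each camera call takes 0.05 s, during which the arm holds its last target.

## Working session

There is one attempt and no reset: what is moved stays moved. The work goes in short steps, Python scripts to look and compute and a tool call to move; the robot and the scene stay as the last step left them, time stands still between calls to the robot, and variables do not carry over. Pictures are saved under pics/ and viewed, and the job is handed in when it is done.

Besides the shell and the picture viewer there is one more tool, called after "Call:" in YAML: its name, and indented under it one key for each argument. play_rows: Moves the arm, as the interface text tells. Its arguments: {"type":"object","properties":{"plan":{"type":"array"},"newtons":{"type":"number"}},"required":["plan"]}

```bash
mkdir -p pics; ls; python3 - <<'E'
from rig import manip
import cv2,numpy as np
s=manip.state();print({k:np.round(v,3) for k,v in s.items()})
for n in("scene","top"):
    d=manip.snapshot(n);cv2.imwrite(f"pics/{n}0.png",cv2.resize(d["image"][:,:,::-1],(800,600)));np.savez(f"{n}0.npz",**d)
    print(n,d["intrinsics"].round(1).tolist(),d["R"].round(4).tolist(),d["t"].round(1))
E
```

```text
pics
{'clock': np.float64(0.0), 'q': array([ 1.174,  0.478,  0.022,  1.557, -0.012,  1.109, -0.083]), 'qvel': array([ 0.001,  0.001, -0.   , -0.002, -0.   ,  0.001, -0.001]), 'joint_torque': array([-1.0000e-03, -5.9645e+01,  1.6080e+00, -2.8119e+01,  1.2000e-02,
        1.0000e-02, -0.0000e+00]), 'eef_pos': array([ 192.051, -646.456,  230.301]), 'tool_rot': array([-3.107e+00, -4.520e-01,  1.000e-03]), 'wrist_force': array([ 0.962, -0.511,  0.196]), 'torque': array([ 0.033,  0.014, -0.016]), 'width': np.float64(85.572)}
scene [[362.7, 0.0, 252.8], [0.0, 362.7, 190.2], [0.0, 0.0, 1.0]] [[0.5907, 0.8068, 0.0159], [0.688, -0.4932, -0.5324], [-0.4216, 0.3254, -0.8464]] [-367.3 -318.5 1126. ]
top [[358.5, 0.0, 256.8], [0.0, 358.5, 182.9], [0.0, 0.0, 1.0]] [[0.0803, -0.9968, -0.0041], [-0.9767, -0.0778, -0.2001], [0.1991, 0.0201, -0.9798]] [  6.2 542.9 949.1]
```

View pics/scene0.png

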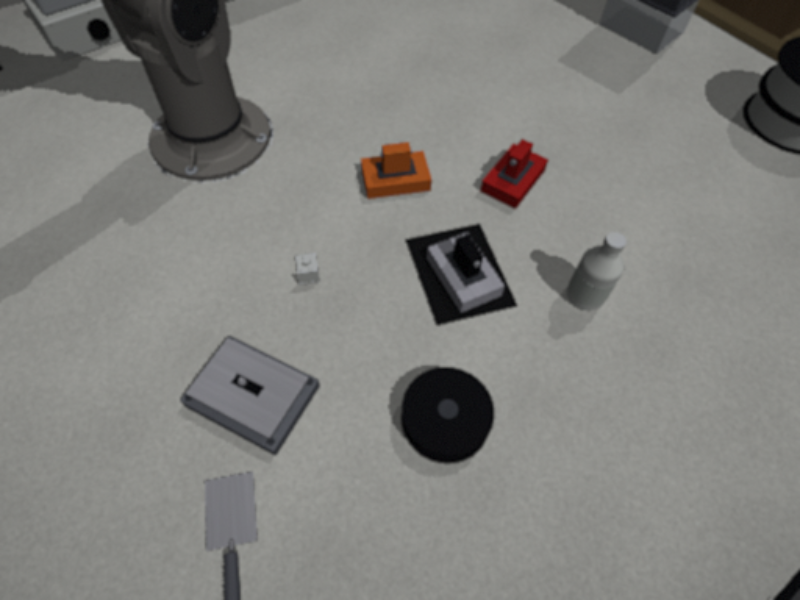

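View pics/top0.png

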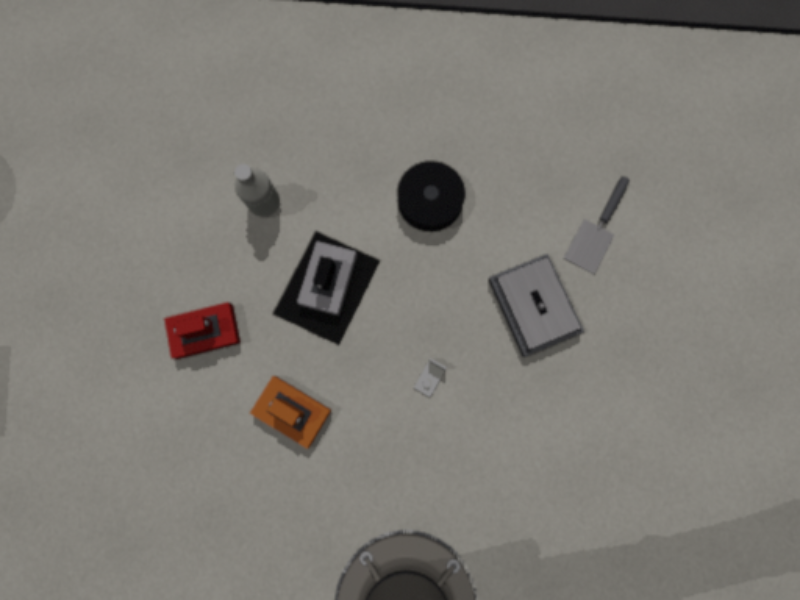

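The scene and top pictures agree on these things:

| Thing | Scene px | Top px | Fits the description? |
|---|---|---|---|
| Silver block, black post, on the black mat | (465,270) | (327,277) | Yes: aluminium, black post, on the drip mat |
| Orange block | (397,170) | (291,412) | No, look-alike |
| Red block | (515,173) | (203,330) | No, look-alike |
| Stand | (250,392) | (536,305) | – |

I'll confirm the silver one in an enlarged crop.

```bash
cat > h.py <<'E'
import numpy as np,cv2
def load(n): return dict(np.load(n))
def cloud(d):
    K=d["intrinsics"];z=d["range_z"].astype(float);v,u=np.mgrid[:z.shape[0],:z.shape[1]]
    P=np.stack([(u-K[0,2])/K[0,0]*z,(v-K[1,2])/K[1,1]*z,z],-1)
    if "R" in d: X=(P-d["t"])@d["R"]
    else: X=P
    X[z<=0]=np.nan;return X
def px2plane(d,uv,h):
    K=d["intrinsics"];uv=np.atleast_2d(uv);r=np.c_[(uv[:,0]-K[0,2])/K[0,0],(uv[:,1]-K[1,2])/K[1,1],np.ones(len(uv))]@d["R"]
    c=-d["R"].T@d["t"];s=(h-c[2])/r[:,2];return c+r*s[:,None]
E
python3 - <<'E'
from h import *
d=load("top0.npz");im=d["image"][:,:,::-1]
a=cv2.resize(im[140:230,165:255],(600,600),interpolation=cv2.INTER_CUBIC)
b=cv2.resize(im[155:235,305:385],(600,600),interpolation=cv2.INTER_CUBIC)
cv2.imwrite("pics/cropA.png",a);cv2.imwrite("pics/cropB.png",b)
X=cloud(d)
def rect(m,nm):
    P=X[m]; r=cv2.minAreaRect(P[:,:2].astype(np.float32)); print(nm,len(P),P.mean(0).round(1),np.round(r[0],1),np.round(r[1],1),round(r[2],1),np.median(P[:,2]).round(1))
x,y,z=X[...,0],X[...,1],X[...,2]
v,u=np.mgrid[:384,:512]
box=lambda u0,u1,v0,v1:(u>u0)&(u<u1)&(v>v0)&(v<v1)
rect(box(180,240,145,215)&(z>22)&(z<42),"block top")
rect(box(180,240,145,215)&(z>75)&(z<100),"post top")
rect(box(180,240,145,215)&(z>24)&(z<100),"block all")
rect(box(305,385,155,235)&(z>37)&(z<50),"deck")
rect(box(305,385,155,235)&(z>48)&(z<70),"pin?")
rect(box(305,385,155,235)&(z>15),"stand all")
for nm,b in(("bottle",box(145,185,100,145)),("spool",box(250,302,100,152)),("bracket",box(262,295,225,258))): rect(b&(z>12),nm)
E
```

```text
block top 889 [549.3 188.1  34.4] [552.9 190.6] [ 77.  120.7] 79.2 34.3
post top 180 [551.7 189.5  85.1] [553.  190.1] [24.3 57. ] 79.5 85.5
block all 1111 [549.6 188.2  43.7] [552.9 190.6] [ 77.  120.7] 79.2 35.2
deck 1735 [ 533.4 -197.3   42.5] [ 534.5 -197.7] [139.7 101.7] 26.4 42.5
pin? 14 [ 526.4 -197.1   53. ] [ 530.6 -184. ] [41.6 11.3] 76.9 52.4
stand all 2329 [ 530.2 -193.9   38.4] [ 534.7 -197.9] [159.9 122.4] 26.7 41.8
bottle 661 [686.6 322.9  94.7] [694.5 328.6] [56.  64.1] 48.5 99.9
spool 1450 [727.8  10.4  40.4] [730.    9.5] [129. 127.] 4.4 40.3
bracket 37 [403.2 -21.2  29.1] [396.  -12.4] [31.4 48.1] 49.1 34.1
```

View pics/cropA.png

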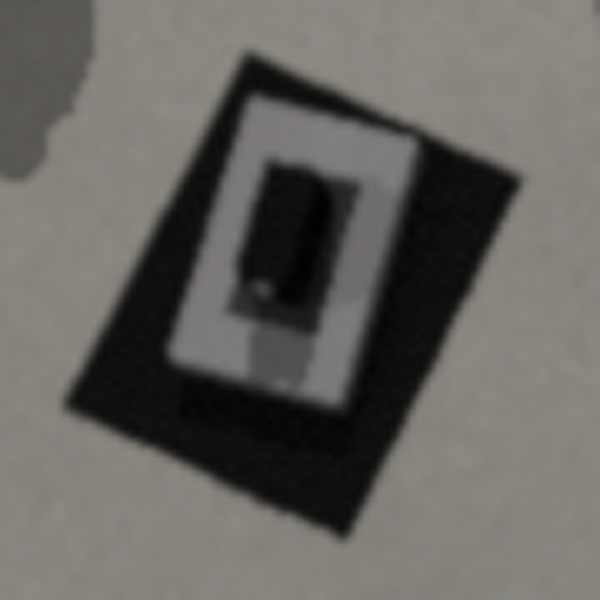

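View pics/cropB.png

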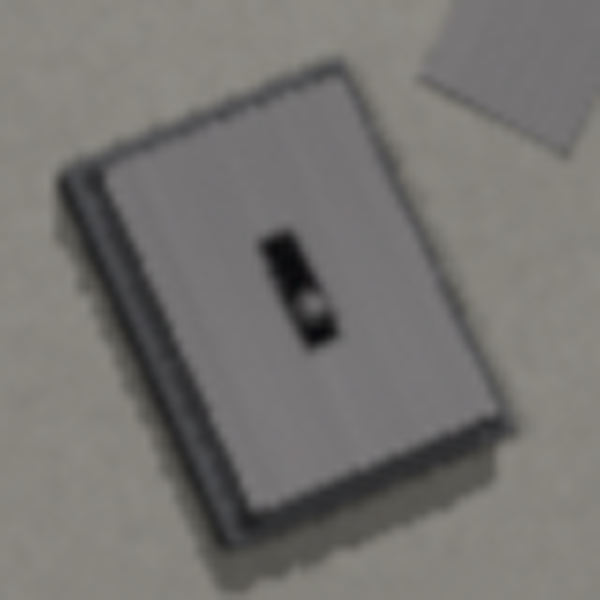

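The crops confirm it. In A, a silver block with a black post sits on the black mat, centre around (290,250). In B, the deck has a dark slot and the bright pin tip is near (313,303). Next I'll work out the pin position and set up the tool frame helper.

```bash
cat >> h.py <<'E'
from scipy.spatial.transform import Rotation as Ro
def pose():
    from rig import manip
    s=manip.state();return np.array(s["eef_pos"]),Ro.from_rotvec(s["tool_rot"]),s
def down(yaw_y): # tool z down, tool y axis at heading yaw_y (deg, world)
    a=np.deg2rad(yaw_y);y=np.array([np.cos(a),np.sin(a),0]);z=np.array([0,0,-1.]);x=np.cross(y,z)
    return Ro.from_matrix(np.c_[x,y,z])
def togo(p,yaw_y):
    e,R,s=pose();best=None
    for k in(0,180):
        T=down(yaw_y+k);dr=(R.inv()*T).as_rotvec(degrees=True)
        if best is None or np.linalg.norm(dr)<np.linalg.norm(best[0]):best=(dr,k)
    print("t",round(float(s["clock"]),2),"tcp",e.round(1),"F",np.round(s["wrist_force"],1),"M",np.round(s["torque"],2),"w",round(float(s["width"]),1))
    print("tool y heading",np.rad2deg(np.arctan2(*R.as_matrix()[:2,1][::-1])).round(2),"tilt",R.as_matrix()[:,2].round(4))
    print("turn deg",best[0].round(2),"shift now-axes mm",R.inv().apply(np.array(p)-e).round(1),"after-turn axes",down(yaw_y+best[1]).inv().apply(np.array(p)-e).round(1),"k",best[1],"q7",round(float(s["q"][6]),2))
E
python3 - <<'E'
from h import *
from rig import manip
d=load("top0.npz")
uv=[313*80/600+305-.43,303*80/600+155-.43]
c=np.array([534.5,-197.8]);a=np.deg2rad(26.5);ax=np.array([np.cos(a),np.sin(a)]);ay=np.array([-ax[1],ax[0]])
for h in(56,52,48):
    p=px2plane(d,uv,h)[0];print(h,p.round(1),(p[:2]-c)@ax,(p[:2]-c)@ay)
for q in((283,232),(322,345),(262,243),(338,337)):
    p=px2plane(d,[q[0]*80/600+305-.43,q[1]*80/600+155-.43],42)[0];print(q,(p[:2]-c)@ax,(p[:2]-c)@ay)
w=manip.snapshot("wrist");print(w["tool_from_camera"].round(3),w["intrinsics"].round(1));cv2.imwrite("pics/w0.png",w["image"][:,:,::-1])
togo([552.9,190.6,250],79.2)
togo([500,-250,300],90)
E
```

```text
56 [ 526.1 -200.9   56. ] -8.897331967324178 1.0131049243559132
52 [ 526.8 -201.8   52. ] -8.640250834362899 -0.162343230411581
48 [ 527.6 -202.7   48. ] -8.38316970140162 -1.3377913851790746
(283, 232) 20.923914777266347 -3.995913846789718
(322, 345) -23.738431310310897 0.4565804699534216
(262, 243) 20.032910628943014 5.105736791642529
(338, 337) -23.22248030812272 -6.3649952242928505
[[   0.      -0.948   -0.318   81.94 ]
 [   1.       0.      -0.       0.829]
 [   0.      -0.318    0.948 -142.785]
 [   0.       0.       0.       1.   ]] [[292.2   0.  254.1]
 [  0.  292.2 198. ]
 [  0.    0.    1. ]]
t 0.15 tcp [ 192.1 -646.6  230.6] F [-0.8  0.6  0.4] M [ 0.01 -0.06  0.01] w 85.1
tool y heading -73.46 tilt [-5.0e-04  1.3e-03 -1.0e+00]
turn deg [-7.000e-02  2.000e-02  2.734e+01] shift now-axes mm [ 584.3 -699.9  -18.5] after-turn axes [ 197.5 -890.   -19.4] k 180 q7 -0.08
t 0.15 tcp [ 192.1 -646.6  230.6] F [-0.8  0.6  0.4] M [ 0.01 -0.06  0.01] w 85.1
tool y heading -73.46 tilt [-5.0e-04  1.3e-03 -1.0e+00]
turn deg [-0.08  0.02 16.54] shift now-axes mm [ 408.1 -292.6  -69.1] after-turn axes [ 307.9 -396.6  -69.4] k 180 q7 -0.08
```

Top view puts the pin about 8 mm towards the stand's -x. On the way to the platform I'll stop above the stand for a close wrist view.

```bash
python3 - <<'E'
from h import *
togo([525,-210,230],-63.5)
E
```

```text
t 0.15 tcp [ 192.1 -646.6  230.6] F [-0.8  0.6  0.4] M [ 0.01 -0.06  0.01] w 85.1
tool y heading -73.46 tilt [-5.0e-04  1.3e-03 -1.0e+00]
turn deg [-0.08 -0.   -9.96] shift now-axes mm [ 443.4 -323.8    1. ] after-turn axes [ 492.7 -242.2    0.6] k 0 q7 -0.08
```

Call:
play_rows:
  plan:
    - [0, 0, -10, 0.025, -0.012, 0, 100]
    - [0, 0, 0, 0.05, -0.0245, 0, 100]
    - [0, 0, 0, 0.052, -0.0255, 0, 100]
    - [0, 0, 0, 0.052, -0.0255, 0, 100]
    - [0, 0, 0, 0.052, -0.0255, 0, 100]

```text
clock: 0.78
eef_pos: [352.8, -444.3, 231.2]
tool_rot: [-3.058, -0.721, 0.0]
wrist_force: [0.3, -1.0, -0.4]
width: 85.4
```

Call:
play_rows:
  plan:
    - [0, 0, 0, 0.052, -0.0255, 0, 100]
    - [0, 0, 0, 0.052, -0.0255, 0, 100]
    - [0, 0, 0, 0.052, -0.0255, 0, 100]
    - [0, 0, 0, 0.052, -0.0255, 0, 100]
    - [0, 0, 0, 0.05, -0.0245, 0, 100]

```text
clock: 1.4
eef_pos: [527.0, -215.9, 231.2]
tool_rot: [3.058, 0.721, -0.0]
wrist_force: [0.1, -0.3, -1.3]
width: 85.6
```

```bash
python3 - <<'E'
from h import *
from rig import manip
togo([525,-210,230],-63.5)
e,R,s=pose();w=manip.snapshot("wrist");np.savez("w1.npz",e=e,rv=R.as_rotvec(),**w)
cv2.imwrite("pics/w1.png",cv2.resize(w["image"][:,:,::-1],(800,600)))
E
```

```text
t 1.4 tcp [ 527.  -215.9  231.2] F [ 0.1 -0.3 -1.3] M [ 0.01 -0.07  0.03] w 85.6
tool y heading -63.45 tilt [-1.e-04 -0.e+00 -1.e+00]
turn deg [-0.    0.    0.05] shift now-axes mm [ 0.8 -6.2  1.2] after-turn axes [ 0.8 -6.2  1.2] k 0 q7 -0.91
```

View pics/w1.png

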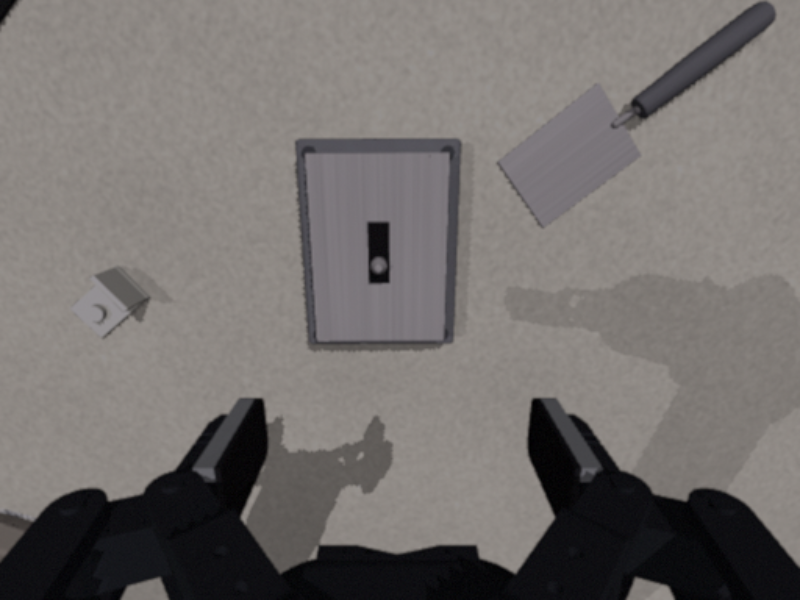

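The wrist view shows the stand, with the deck from (305,153) to (450,342), the slot from (368,222) to (390,283) and the pin tip near (378,265). An enlarged crop will give finer pixel readings.

```bash
python3 - <<'E'
from h import *
d=load("w1.npz");im=d["image"][:,:,::-1]
cv2.imwrite("pics/w1c.png",cv2.resize(im[130:195,215:280],(780,780)[:0] or (600,600),interpolation=cv2.INTER_CUBIC))
T=d["tool_from_camera"];Rw=Ro.from_rotvec(d["rv"]).as_matrix()
X=cloud(d);X=(X.reshape(-1,3)@T[:3,:3].T+T[:3,3])@Rw.T+d["e"];X=X.reshape(384,512,3)
v,u=np.mgrid[:384,:512];b=(u>185)&(u<300)&(v>85)&(v<225)
z=X[...,2]
for lo,hi in((37,47),(15,47),(48,62)):
    P=X[b&(z>lo)&(z<hi)];r=cv2.minAreaRect(P[:,:2].astype(np.float32));print(len(P),P.mean(0).round(1),np.round(r[0],1),np.round(r[1],1),round(r[2],1))
E
```

```text
10385 [ 539.2 -195.7   42. ] [ 534.7 -197.8] [140. 100.] 26.8
12967 [ 542.8 -194.5   38.8] [ 534.7 -197.8] [159.6 120.3] 26.8
81 [ 528.1 -201.4   52.5] [ 527.7 -201.7] [10.5 10.3] 25.4
```

View pics/w1c.png

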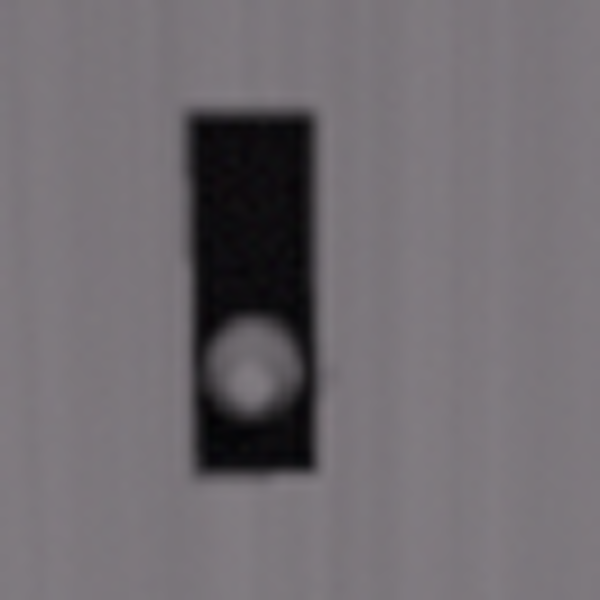

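```bash
python3 - <<'E'
from h import *
d=load("w1.npz");T=d["tool_from_camera"];Rw=Ro.from_rotvec(d["rv"]).as_matrix();K=d["intrinsics"]
c=np.array([534.7,-197.8]);a=np.deg2rad(26.8);ax=np.array([np.cos(a),np.sin(a)]);ay=np.array([-ax[1],ax[0]])
for q,h in(((252,378),56),((255,365),49),((188,112),42),((316,112),42),((200,470),42),((316,470),42)):
    uv=np.array([215+q[0]*65/600-.45,130+q[1]*65/600-.45])
    r=Rw@T[:3,:3]@np.array([(uv[0]-K[0,2])/K[0,0],(uv[1]-K[1,2])/K[1,1],1]);o=Rw@T[:3,3]+d["e"]
    p=o+r*(h-o[2])/r[2];print(h,p.round(1),((p[:2]-c)@ax).round(2),((p[:2]-c)@ay).round(2))
togo([552.9,190.6,200],-100.8)
E
```

```text
56 [ 527.8 -201.1   56. ] -7.6 0.17
49 [ 527.9 -201.2   49. ] -7.61 0.08
42 [ 551.  -180.6   42. ] 22.32 8.01
42 [ 558.  -194.5   42. ] 22.26 -7.6
42 [ 510.9 -201.3   42. ] -22.82 7.62
42 [ 517.5 -214.5   42. ] -22.88 -7.15
t 1.45 tcp [ 532.1 -207.2  231.5] F [4.  6.2 0.5] M [ 0.41 -0.28 -0.03] w 85.3
tool y heading -62.87 tilt [ 0.0037  0.0046 -1.    ]
turn deg [-0.24 -0.25 37.93] shift now-axes mm [ 199.7 -344.4   33.4] after-turn axes [ -54.1 -394.6   31.5] k 0 q7 -0.91
```

Depth and pixels agree: stand at (534.7, -197.8), yaw 26.8°, pin at about (527.9, -201.2), which is 7.5 mm towards -x. Next is the platform.

Call:
play_rows:
  plan:
    - [0, 0, 9.5, 0.018, -0.049, 0, 100]
    - [0, 0, 9.5, 0.01, -0.051, 0, 100]
    - [0, 0, 9.5, 0.0015, -0.052, 0, 100]
    - [0, 0, 9.5, -0.007, -0.0515, 0, 100]
    - [0, 0, 0, -0.0065, -0.047, 0, 100]

```text
clock: 2.08
eef_pos: [506.6, 38.3, 231.3]
tool_rot: [3.125, -0.316, -0.0]
wrist_force: [1.1, -0.1, 0.5]
width: 85.2
```

Call:
play_rows:
  plan:
    - [0, 0, 0, -0.0065, -0.047, 0, 100]
    - [0, 0, 0, -0.0065, -0.047, 0.01, 100]
    - [0, 0, 0, -0.005, -0.04, 0.01, 100]
    - [0, 0, 0, 0, 0, 0.01, 100]
    - [0, 0, 0, 0, 0, 0, 100]

```text
clock: 2.7
eef_pos: [515.7, 170.5, 200.2]
tool_rot: [3.124, -0.314, -0.003]
wrist_force: [-1.2, 0.3, 0.0]
width: 85.6
```

```bash
cat > look.py <<'E'
import sys
from h import *
from rig import manip
def wshot(name):
    e,R,s=pose();w=manip.snapshot("wrist");np.savez(name+".npz",e=e,rv=R.as_rotvec(),**w)
    cv2.imwrite(f"pics/{name}.png",cv2.resize(w["image"][:,:,::-1],(800,600)))
    return wcloud(dict(w,e=e,rv=R.as_rotvec()))
def wcloud(d):
    T=d["tool_from_camera"];Rw=Ro.from_rotvec(d["rv"]).as_matrix()
    dd=dict(intrinsics=d["intrinsics"],range_z=d["range_z"])
    X=cloud(dd);return (X.reshape(-1,3)@T[:3,:3].T+T[:3,3]).reshape(X.shape)@Rw.T+d["e"]
def rect(X,m,nm):
    P=X[m]
    if len(P)<4: print(nm,len(P));return
    r=cv2.minAreaRect(P[:,:2].astype(np.float32));print(nm,len(P),P.mean(0).round(1),"c",np.round(r[0],1),np.round(r[1],1),round(r[2],1))
E
python3 - <<'E'
from look import *
togo([552.9,190.6,200],-100.8)
X=wshot("w2");z=X[...,2];x=X[...,0];y=X[...,1]
b=np.hypot(x-553,y-191)<80
rect(X,b&(z>30)&(z<40),"blocktop");rect(X,b&(z>25)&(z<95),"all");rect(X,b&(z>82)&(z<92),"posttop")
E
```

```text
t 2.7 tcp [515.7 170.5 200.2] F [-1.2  0.3  0. ] M [-0.06 -0.05 -0.01] w 85.6
tool y heading -101.48 tilt [-0.0022 -0.0015 -1.    ]
turn deg [ 0.11  0.11 -0.68] shift now-axes mm [ 32.4 -27.1   0.1] after-turn axes [ 32.8 -26.7   0.2] k 0 q7 -2.33
blocktop 6484 [558.8 187.4  34.4] c [552.4 190. ] [ 76.1 120.1] 79.4
all 8234 [557.9 187.6  44.8] c [552.4 190. ] [ 76.1 120.1] 79.4
posttop 1481 [553.6 189.5  85.9] c [552.8 189.8] [24.1 49.2] 79.6
```

View pics/w2.png

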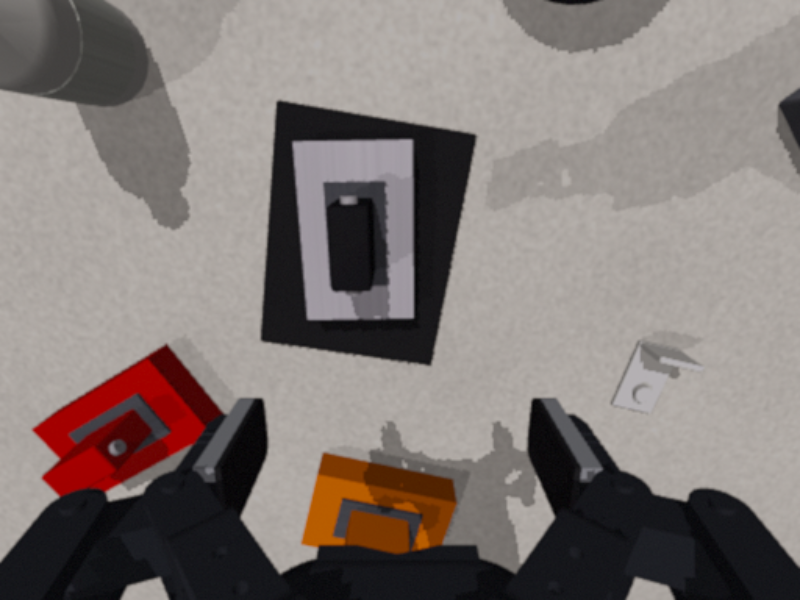

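The wrist view shows the silver platform at (353,230), with its post upright and in line with the tool. Depth gives the post axis at (552.6, 189.9), yaw -10.5°. I'll centre over it and start down.

Call:
play_rows:
  plan:
    - [0, 0, -1, 0.0325, -0.026, 0, 100]
    - [0, 0, 0, 0, 0, 0.03, 100]
    - [0, 0, 0, 0, 0, 0.04, 100]
    - [0, 0, 0, 0, 0, 0.03, 100]
    - [0, 0, 0, 0, 0, 0, 100]

```text
clock: 3.38
eef_pos: [552.3, 188.3, 99.7]
tool_rot: [3.126, -0.289, -0.006]
wrist_force: [-0.2, -0.1, 0.4]
width: 85.3
```

```bash
python3 - <<'E'
from look import *
togo([552.6,189.9,40],-100.5)
E
```

```text
t 3.38 tcp [552.3 188.3  99.7] F [-0.2 -0.1  0.4] M [-0.   -0.08  0.02] w 85.3
tool y heading -100.58 tilt [-0.0039 -0.0024 -1.    ]
turn deg [ 0.17  0.19 -0.08] shift now-axes mm [ 0.2 -1.8 59.7] after-turn axes [ 0.  -1.6 59.7] k 0 q7 -2.38
```

Call:
play_rows:
  plan:
    - [0.17, 0.19, 0, 0, -0.0016, 0.025, 100]
    - [0, 0, 0, 0, 0, 0.025, 100]
    - [0, 0, 0, 0, 0, 0.0097, 100]
    - [0, 0, 0, 0, 0, 0, 100]
    - [0, 0, 0, 0, 0, 0, 20]
  newtons: 60

```text
clock: 4.0
eef_pos: [554.8, 192.6, 43.0]
tool_rot: [-3.125, 0.287, -0.009]
wrist_force: [-0.3, 0.2, -0.0]
width: 69.6
```

Call:
play_rows:
  plan:
    - [0, 0, 0, 0, 0, 0, 0]
    - [0, 0, 0, 0, 0, 0, 0]
    - [0, 0, 0, 0, 0, 0, 0]
    - [0, 0, 0, 0, 0, 0, 0]
    - [0, 0, 0, 0, 0, 0, 0]
  newtons: 60

```text
clock: 4.62
eef_pos: [554.1, 192.3, 42.1]
tool_rot: [-3.126, 0.286, -0.007]
wrist_force: [-0.2, -1.4, 5.9]
width: 23.4
```

```bash
python3 - <<'E'
from look import *
togo([552.6,189.9,40],-100.5)
X=wshot("w3")
z=X[...,2];x=X[...,0];y=X[...,1];b=np.hypot(x-553,y-191)<80
rect(X,b&(z>30)&(z<37.5),"blocktop")
E
```

```text
t 4.62 tcp [554.1 192.3  42.1] F [-0.2 -1.4  5.9] M [-0.42  0.2  -0.02] w 23.4
tool y heading -100.46 tilt [ 0.0044  0.0022 -1.    ]
turn deg [-0.17 -0.23  0.04] shift now-axes mm [-1.1  2.7  2.1] after-turn axes [-1.1  2.7  2.1] k 0 q7 -2.41
blocktop 12962 [585.1 185.5  34.5] c [552.8 191.5] [ 76.6 120.2] 79.6
```

View pics/w3.png

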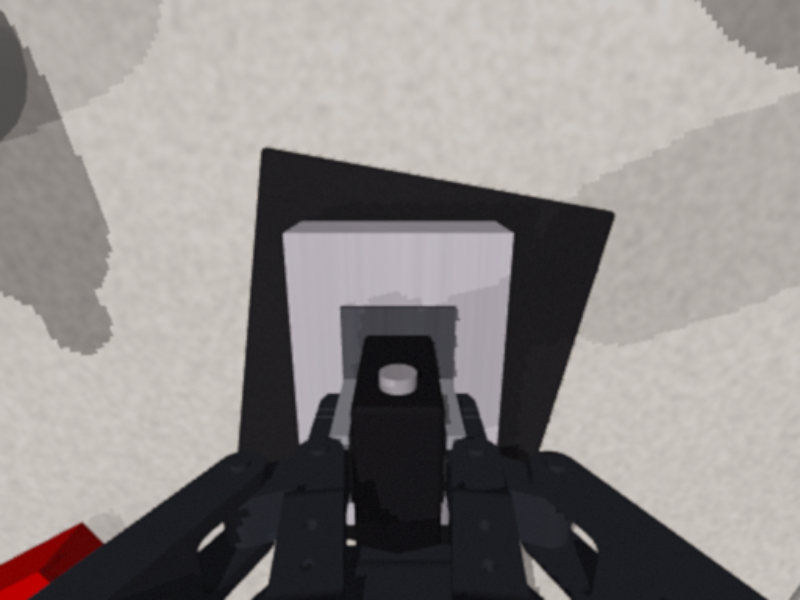

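Gripped: width is 23.4 mm, with the post between the pads at px (398,400) and the block square below. I'll lift gently and check.

Call:
play_rows:
  plan:
    - [0, 0, 0, 0, 0, -0.01, 0]
    - [-0.17, -0.19, 0, 0, 0, -0.02, 0]
    - [0, 0, 0, 0, 0, -0.03, 0]
    - [0, 0, 0, 0, 0, -0.03, 0]
    - [0, 0, 0, 0, 0, -0.015, 0]

```text
clock: 5.3
eef_pos: [553.9, 192.6, 147.9]
tool_rot: [-3.128, 0.286, -0.002]
wrist_force: [-0.4, 0.1, -5.0]
width: 23.2
```

Call:
play_rows:
  plan:
    - [0, 0, 0, 0, 0, 0, 0]
    - [0, 0, 0, 0, 0, 0, 0]
    - [0, 0, 0, 0, 0, 0, 0]
    - [0, 0, 0, 0, 0, 0, 0]
    - [0, 0, 0, 0, 0, 0, 0]

```text
clock: 5.92
eef_pos: [553.6, 192.3, 146.2]
tool_rot: [3.128, -0.286, -0.001]
wrist_force: [0.0, 0.3, -4.2]
width: 23.2
```

```bash
cat >> look.py <<'E'
def held(X,e,R):
    # block top in tool frame
    P=(X.reshape(-1,3)-e)@R.as_matrix()
    m=(abs(P[:,1])<60)&(abs(P[:,0])<80)&(P[:,2]>2)&(P[:,2]<14)
    Q=P[m].astype(np.float32);med=np.median(Q[:,2]);Q=Q[abs(Q[:,2]-med)<2.5]
    r=cv2.minAreaRect(Q[:,:2].copy());A=np.c_[Q[:,:2],np.ones(len(Q))];c=np.linalg.lstsq(A,Q[:,2],rcond=None)[0]
    print("held block top in tool: z",med.round(2),"c",np.round(r[0],2),np.round(r[1],1),round(r[2],2),"slope deg x,y",np.rad2deg(c[:2]).round(2),"xmax",np.percentile(Q[:,0],99.5).round(1),"n",len(Q))
E
python3 - <<'E'
from look import *
togo([527.9,-201.2,150],-63.2)
e,R,s=pose();X=wshot("w4");held(X,e,R)
d=load("w3.npz");held(wcloud(d),d["e"],Ro.from_rotvec(d["rv"]))
E
```

```text
t 5.92 tcp [553.6 192.3 146.2] F [ 0.   0.3 -4.2] M [-0.    0.   -0.03] w 23.2
tool y heading -100.45 tilt [-5.e-04 -2.e-04 -1.e+00]
turn deg [ 0.000e+00  3.000e-02 -3.725e+01] shift now-axes mm [ 46.1 391.7  -3.7] after-turn axes [-200.3  339.7   -3.8] k 0 q7 -2.36
held block top in tool: z 8.04 c [-1.23  1.14] [ 76.3 120.2] 89.8 slope deg x,y [ 0.38 -0.07] xmax 58.6 n 12000
held block top in tool: z 8.02 c [-1.17  1.14] [ 76.6 120.2] 89.93 slope deg x,y [ 0.41 -0.13] xmax 58.6 n 11971
```

View pics/w4.png

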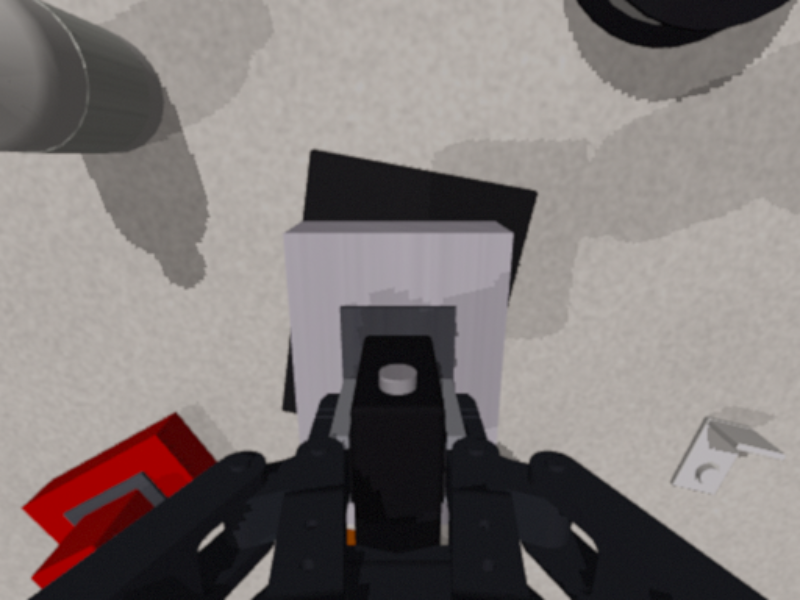

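Lifted and steady: about 4.2 N of weight, no slip between pictures, and the block centre at tool (-1.2, +1.1). I'll carry it over to the stand.

Call:
play_rows:
  plan:
    - [0, 0, -9.3, -0.001, 0.025, 0, 0]
    - [0, 0, -9.3, -0.008, 0.039, 0, 0]
    - [0, 0, -9.3, -0.0145, 0.037, 0, 0]
    - [0, 0, -9.35, -0.02, 0.0345, 0, 0]
    - [0, 0, 0, -0.023, 0.039, 0, 0]

```text
clock: 6.6
eef_pos: [518.2, 5.6, 146.8]
tool_rot: [-3.055, -0.732, -0.001]
wrist_force: [0.8, 0.6, -4.3]
width: 23.2
```

Call:
play_rows:
  plan:
    - [0, 0, 0, -0.023, 0.039, 0, 0]
    - [0, 0, 0, -0.023, 0.039, 0, 0]
    - [0, 0, 0, -0.02, 0.034, 0, 0]
    - [0, 0, 0, -0.014, 0.024, 0, 0]
    - [0, 0, 0, 0, 0, 0, 0]

```text
clock: 7.22
eef_pos: [508.0, -154.3, 146.6]
tool_rot: [3.057, 0.72, -0.001]
wrist_force: [-0.4, 1.2, -4.3]
width: 23.4
```

```bash
python3 - <<'E'
from look import *
togo([528.5,-199.7,110],-63.2)
E
```

```text
t 7.22 tcp [ 508.  -154.3  146.6] F [-0.4  1.2 -4.3] M [ 0.02 -0.02  0.03] w 23.4
tool y heading -63.49 tilt [-1.0e-04 -1.3e-03 -1.0e+00]
turn deg [ 0.06  0.04 -0.29] shift now-axes mm [-1.9 49.7 36.6] after-turn axes [-2.1 49.8 36.6] k 0 q7 -1.11
```

Call:
play_rows:
  plan:
    - [0, 0, 0, -0.001, 0.025, 0, 0]
    - [0, 0, 0, -0.001, 0.024, 0, 0]
    - [0, 0, 0, 0, 0, 0.02, 0]
    - [0, 0, 0, 0, 0, 0.015, 0]
    - [0, 0, 0, 0, 0, 0, 0]

```text
clock: 7.85
eef_pos: [527.7, -194.5, 110.3]
tool_rot: [-3.054, -0.73, 0.004]
wrist_force: [0.4, 0.3, -3.9]
width: 23.1
```

Call:
play_rows:
  plan:
    - [0, 0, 0, 0, 0, 0, 0]
    - [0, 0, 0, 0, 0, 0, 0]
    - [0, 0, 0, 0, 0, 0, 0]
    - [0, 0, 0, 0, 0, 0, 0]
    - [0, 0, 0, 0, 0, 0, 0]

```text
clock: 8.48
eef_pos: [528.8, -195.8, 111.7]
tool_rot: [3.056, 0.728, 0.0]
wrist_force: [-0.3, -0.9, -4.8]
width: 23.3
```

```bash
python3 - <<'E'
from look import *
togo([528.5,-199.7,96],-63.2)
e,R,s=pose();X=wshot("w5");held(X,e,R)
x,y,z=X[...,0],X[...,1],X[...,2]
c=np.array([534.7,-197.8])
rect(X,(np.hypot(x-c[0],y-c[1])<110)&(z>20)&(z<47),"stand visible")
s=manip.snapshot("scene");cv2.imwrite("pics/s5.png",cv2.resize(s["image"][200:310,90:230,::-1],(760,597),interpolation=cv2.INTER_CUBIC))
E
```

```text
t 8.47 tcp [ 528.8 -195.8  111.7] F [-0.3 -0.9 -4.8] M [ 0.04 -0.05  0.03] w 23.3
tool y heading -63.21 tilt [ 1.e-04 -1.e-04 -1.e+00]
turn deg [ 0.01 -0.01 -0.01] shift now-axes mm [-2.   3.3 15.7] after-turn axes [-2.   3.3 15.7] k 0 q7 -1.06
held block top in tool: z 8.05 c [-2.11  1.07] [ 76.5 120.9] 89.89 slope deg x,y [ 0.35 -0.07] xmax 58.1 n 12004
stand visible 7736 [ 588.2 -177.3   34.4] c [ 535.  -197.6] [158.5 120.5] 26.8
```

View pics/w5.png

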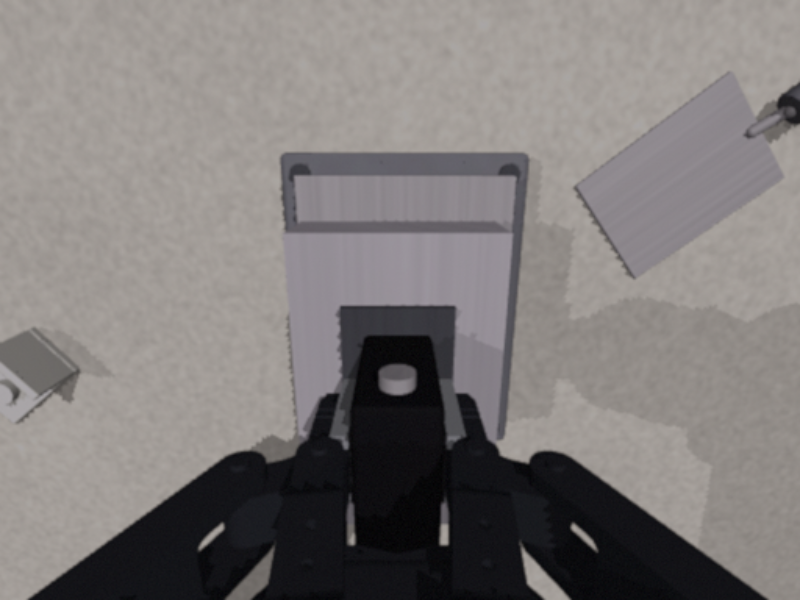

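View pics/s5.png

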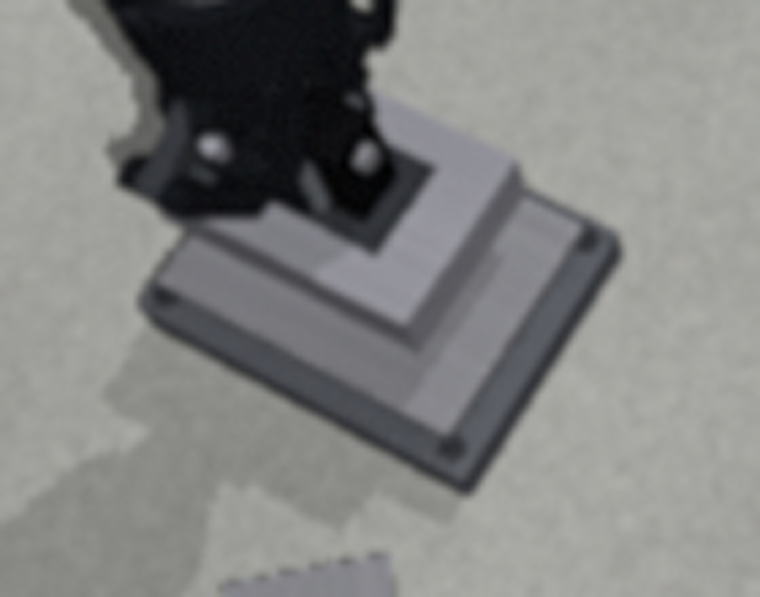

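The block is aligned with the stand (same yaw). It needs about (-1.8, +3.3) mm, then I'll lower it to just above the pin tip, which should touch at TCP z of about 94.

Call:
play_rows:
  plan:
    - [0, 0, 0, -0.0018, 0.0033, 0, 0]
    - [0, 0, 0, 0, 0, 0.006, 0]
    - [0, 0, 0, 0, 0, 0.006, 0]
    - [0, 0, 0, 0, 0, 0.002, 0]
    - [0, 0, 0, 0, 0, 0, 0]

```text
clock: 9.2
eef_pos: [528.5, -199.3, 97.3]
tool_rot: [-3.056, -0.728, 0.001]
wrist_force: [-0.6, -0.3, -4.0]
width: 23.5
```

Call:
play_rows:
  plan:
    - [0, 0, 0, 0, 0, 0.001, 0]
    - [0, 0, 0, 0, 0, 0.001, 0]
    - [0, 0, 0, 0, 0, 0.001, 0]
    - [0, 0, 0, 0, 0, 0.001, 0]
    - [0, 0, 0, 0, 0, 0, 0]

```text
clock: 9.82
eef_pos: [528.6, -199.5, 93.5]
tool_rot: [-3.056, -0.728, 0.0]
wrist_force: [0.6, -0.5, -3.8]
width: 23.1
```

```bash
python3 - <<'E'
from look import *
togo([528.7,-199.5,90],-63.2)
E
```

```text
t 9.82 tcp [ 528.6 -199.5   93.5] F [ 0.6 -0.5 -3.8] M [ 0.01 -0.03 -0.03] w 23.1
tool y heading -63.2 tilt [-1.e-04  0.e+00 -1.e+00]
turn deg [-0.    0.01 -0.  ] shift now-axes mm [0.1 0.  3.5] after-turn axes [0.1 0.  3.5] k 0 q7 -1.06
```

Call:
play_rows:
  plan:
    - [0, 0, 0, 0, 0, 0.001, 0]
    - [0, 0, 0, 0, 0, 0.001, 0]
    - [0, 0, 0, 0, 0, 0.001, 0]
    - [0, 0, 0, 0, 0, 0, 0]
    - [0, 0, 0, 0, 0, 0, 0]

```text
clock: 10.45
eef_pos: [528.7, -199.5, 90.6]
tool_rot: [3.056, 0.728, 0.0]
wrist_force: [-0.5, 0.2, -4.5]
width: 23.2
```

No contact 3 mm below the tip height, so the pin is inside the hole. I'll keep going in small steps.

Call:
play_rows:
  plan:
    - [0, 0, 0, 0, 0, 0.001, 0]
    - [0, 0, 0, 0, 0, 0.001, 0]
    - [0, 0, 0, 0, 0, 0.001, 0]
    - [0, 0, 0, 0, 0, 0, 0]
    - [0, 0, 0, 0, 0, 0, 0]

```text
clock: 11.08
eef_pos: [528.7, -199.5, 87.6]
tool_rot: [3.056, 0.728, 0.0]
wrist_force: [1.0, 0.1, -3.9]
width: 23.1
```

Call:
play_rows:
  plan:
    - [0, 0, 0, 0, 0, 0.001, 0]
    - [0, 0, 0, 0, 0, 0.001, 0]
    - [0, 0, 0, 0, 0, 0.001, 0]
    - [0, 0, 0, 0, 0, 0, 0]
    - [0, 0, 0, 0, 0, 0, 0]

```text
clock: 11.7
eef_pos: [528.7, -199.5, 84.6]
tool_rot: [3.056, 0.728, 0.0]
wrist_force: [0.0, -0.5, -3.8]
width: 23.4
```

Call:
play_rows:
  plan:
    - [0, 0, 0, 0, 0, 0.001, 0]
    - [0, 0, 0, 0, 0, 0.001, 0]
    - [0, 0, 0, 0, 0, 0.001, 0]
    - [0, 0, 0, 0, 0, 0, 0]
    - [0, 0, 0, 0, 0, 0, 0]

```text
clock: 12.32
eef_pos: [528.7, -199.5, 81.6]
tool_rot: [-3.056, -0.728, -0.0]
wrist_force: [-0.1, 1.3, -3.8]
width: 23.2
```

Call:
play_rows:
  plan:
    - [0, 0, 0, 0, 0, 0.001, 0]
    - [0, 0, 0, 0, 0, 0.001, 0]
    - [0, 0, 0, 0, 0, 0, 0]
    - [0, 0, 0, 0, 0, 0, 0]
    - [0, 0, 0, 0, 0, 0, 0]

```text
clock: 12.95
eef_pos: [528.8, -199.7, 79.9]
tool_rot: [3.056, 0.728, 0.0]
wrist_force: [-3.1, -0.4, 4.4]
width: 23.0
```

```bash
python3 - <<'E'
from look import *
togo([528.7,-199.5,80],-63.2)
E
```

```text
t 12.95 tcp [ 528.8 -199.7   79.9] F [-3.1 -0.4  4.4] M [0.31 0.58 0.05] w 23.0
tool y heading -63.21 tilt [ 4.e-04 -3.e-04 -1.e+00]
turn deg [ 0.03 -0.01 -0.01] shift now-axes mm [ 0.  -0.2 -0.1] after-turn axes [ 0.  -0.2 -0.1] k 0 q7 -1.07
```

Deck contact is at TCP 79.9, the 14 mm drop I expected, so it's on the pin. Now I'll press the springs down in steps.

Call:
play_rows:
  plan:
    - [0, 0, 0, 0, 0, 0.001, 0]
    - [0, 0, 0, 0, 0, 0.001, 0]
    - [0, 0, 0, 0, 0, 0.001, 0]
    - [0, 0, 0, 0, 0, 0, 0]
    - [0, 0, 0, 0, 0, 0, 0]

```text
clock: 13.58
eef_pos: [528.8, -199.7, 77.0]
tool_rot: [3.056, 0.728, 0.0]
wrist_force: [-3.7, -0.9, 7.3]
width: 23.3
```

Call:
play_rows:
  plan:
    - [0, 0, 0, 0, 0, 0.001, 0]
    - [0, 0, 0, 0, 0, 0.001, 0]
    - [0, 0, 0, 0, 0, 0.0005, 0]
    - [0, 0, 0, 0, 0, 0, 0]
    - [0, 0, 0, 0, 0, 0, 0]

```text
clock: 14.2
eef_pos: [528.8, -199.7, 74.7]
tool_rot: [3.056, 0.728, 0.0]
wrist_force: [-4.8, -0.3, 9.1]
width: 23.6
```

```bash
python3 - <<'E'
from look import *
togo([528.7,-199.5,74],-63.2)
E
```

```text
t 14.2 tcp [ 528.8 -199.7   74.7] F [-4.8 -0.3  9.1] M [0.38 0.88 0.1 ] w 23.6
tool y heading -63.21 tilt [ 2.e-04 -5.e-04 -1.e+00]
turn deg [ 0.03  0.   -0.01] shift now-axes mm [ 0.  -0.2  0.7] after-turn axes [ 0.  -0.2  0.7] k 0 q7 -1.08
```

Call:
play_rows:
  plan:
    - [0, 0, 0, -0.0003, -0.0001, 0.0005, 0]
    - [0, 0, 0, 0, 0, 0.0005, 0]
    - [0, 0, 0, 0, 0, 0.0003, 0]
    - [0, 0, 0, 0, 0, 0, 0]
    - [0, 0, 0, 0, 0, 0, 0]

```text
clock: 14.82
eef_pos: [528.8, -199.7, 74.1]
tool_rot: [3.055, 0.727, 0.001]
wrist_force: [-6.4, 0.3, 14.8]
width: 23.5
```

```bash
python3 - <<'E'
from look import *
togo([528.7,-199.5,74],-63.2)
E
```

```text
t 14.82 tcp [ 528.8 -199.7   74.1] F [-6.4  0.3 14.8] M [0.54 1.12 0.09] w 23.5
tool y heading -63.22 tilt [ 8.e-04 -6.e-04 -1.e+00]
turn deg [ 0.05 -0.03 -0.02] shift now-axes mm [-0.  -0.2  0.1] after-turn axes [-0.  -0.2  0.1] k 0 q7 -1.08
```

The force now climbs steeply, so the deck is on its stop. I'll add a little margin and check in pictures.

Call:
play_rows:
  plan:
    - [0, 0, 0, 0, 0, 0.0004, 0]
    - [0, 0, 0, 0, 0, 0, 0]
    - [0, 0, 0, 0, 0, 0, 0]
    - [0, 0, 0, 0, 0, 0, 0]
    - [0, 0, 0, 0, 0, 0, 0]

```text
clock: 15.45
eef_pos: [528.8, -199.7, 74.1]
tool_rot: [3.055, 0.727, 0.001]
wrist_force: [-7.5, 0.1, 18.7]
width: 23.1
```

```bash
python3 - <<'E'
from look import *
togo([528.7,-199.5,74],-63.2)
e,R,s=pose();X=wshot("w6");held(X,e,R)
x,y,z=X[...,0],X[...,1],X[...,2]
a=np.deg2rad(26.8);dx,dy=x-534.7,y+197.8;sx=dx*np.cos(a)+dy*np.sin(a);sy=-dx*np.sin(a)+dy*np.cos(a)
m=(sx>57)&(sx<67)&(abs(sy)<44);print("deck z",np.nanmedian(z[m]),"n",m.sum())
m=(sx>20)&(sx<48)&(abs(sy)<32);print("block top z",np.nanmedian(z[m]))
d=load("w5.npz");X=wcloud(d);x,y,z=X[...,0],X[...,1],X[...,2];dx,dy=x-534.7,y+197.8;sx=dx*np.cos(a)+dy*np.sin(a);sy=-dx*np.sin(a)+dy*np.cos(a)
m=(sx>57)&(sx<67)&(abs(sy)<44);print("deck z before",np.nanmedian(z[m]))
s=manip.snapshot("scene");cv2.imwrite("pics/s6.png",cv2.resize(s["image"][200:310,90:230,::-1],(760,597),interpolation=cv2.INTER_CUBIC))
E
```

```text
t 15.45 tcp [ 528.8 -199.7   74.1] F [-7.5  0.1 18.7] M [0.7  1.42 0.08] w 23.1
tool y heading -63.22 tilt [ 9.e-04 -8.e-04 -1.e+00]
turn deg [ 0.06 -0.02 -0.02] shift now-axes mm [-0.  -0.2  0.1] after-turn axes [-0.  -0.2  0.1] k 0 q7 -1.08
held block top in tool: z 7.92 c [-1.42  1.03] [ 76.5 119.9] 89.9 slope deg x,y [0.23 0.06] xmax 58.2 n 12072
deck z 36.049956517452976 n 2481
block top z 66.22188743189172
deck z before 42.0628392568193
```

View pics/s6.png

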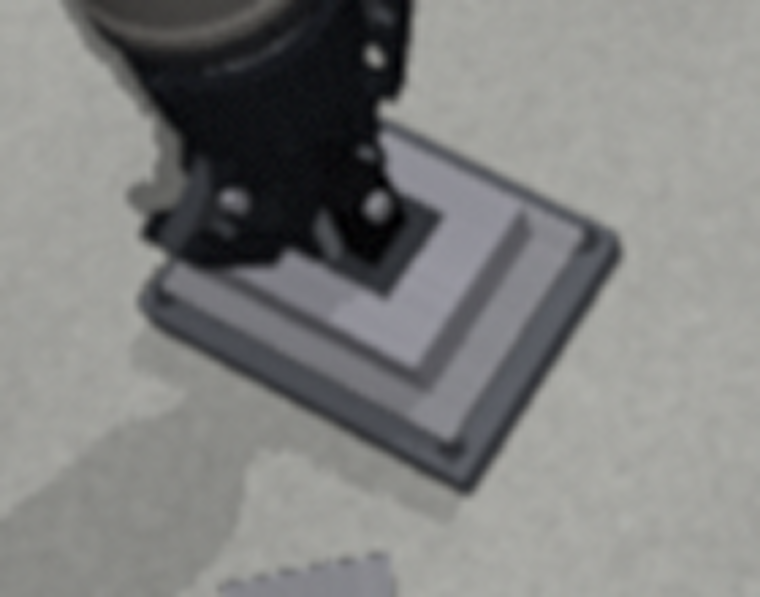

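View pics/w6.png

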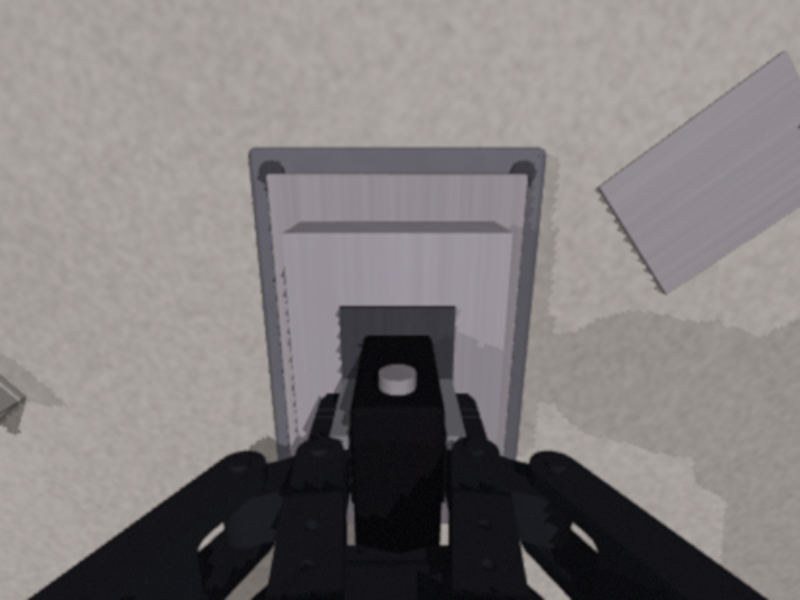

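The deck surface went from 42.06 to 36.05 mm and the block top is at 66.2 mm, which is 36 + 30. In both views the block sits flat on the deck (wrist px (400,280), scene crop (380,290)). Handing in while still pressing.

```bash
python3 - <<'E'
from rig import manip
print(manip.job_done()); s=manip.state(); print(s["clock"],s["wrist_force"],s["eef_pos"],s["width"])
E
```

```text
the job is handed in; nothing more can be done
None
the job is handed in; nothing more can be done
```

The platform is on the stand's pin with the deck fully down, and the arm is still gripping it and pressing. I handed the job in at about 15.5 s.

- **Pick-up:** I gripped the silver platform by its black post at 60 N and lifted it off the drip mat. It did not slip in the grip.
- **Fit on the pin:** I found the pin about 7.5 mm from the slot centre towards the stand's -x. The platform was aimed well enough that the hole went straight over the pin as it came down. The sliding search was therefore not needed. It met the deck 14 mm below the pin tip height, as expected.
- **Deck down:** the deck surface read 42.06 mm before and 36.05 mm after, and the block top read 66.2 mm. Wrist force was 18.7 N upwards, with tilt below 0.1°.
- **Checks that disagreed:**
    - A side force of about 7.5 N (world -x) remained at the wrist, and a 0.3 mm nudge did not relieve it.
    - The wrist camera showed the block about 1 mm off the jaw centre, within its calibration error.
- **Other objects:** nothing I did came near the bottle, spool, bracket, scraper or look-alikes. I did not re-measure their positions at the end.

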